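Load the raffle mixer and hold its run lever

TASK

Load the raffle mixer at the charity stall: lift the wooden caddy, tip it over the glass bowl so that all four wooden tokens slide in, and stand the empty caddy back upright on the table. Then run the mixer: with the fingers press the yellow hold-to-run lever down until it is level (about half its travel, in the green zone) and finish while still holding it there, because it springs up when let go. Leave the other wares on the table undisturbed.

Things in the scene. Friction and masses are not known exactly. Their poses are not given: they have to be found in the camera images.
- caddy: Loose wooden carry caddy, 110 (x) by 150 (y), 92 high, 280 to 460 g. Origin: centre of its underside; z up. Floor 6 thick; 8 thick walls, 36 high, on its +x side and both ends; its whole -x side is open, no lip: pieces slide out over that edge (x = -55). They begin to slide at a tilt of 25 to 37 degrees. A 40 wide upright at the middle of each end (y = +-71) carries the blue handle bar.
- caddy_bar (a point): Middle of the caddy's blue handle bar: 78 above the caddy's underside. The bar runs along the caddy's y, 18 wide (x), 22 high (z), 134 free length; 61 clear below it. Its centre of mass lies under this point within 10 mm.
- bowl_in (a point): Centre of the inner floor of the raffle mixer's clear glass bowl, at a height of 65. The bowl is fixed on the round red housing (diameter 176, 60 high). Round rim, inner diameter about 190, outer 200, at a height of 145.
- run_base: Fixed grey console of the hold-to-run lever, 170 (x) by 80 (y), 26 high. Origin: centre of its underside. Two cheeks (to 70 high) near its +x end carry the lever's hinge (axis along y, at x = +65, height 60). The lever runs from there to -x; on one side a strip with a green zone stands beside it.
- run_pad (a point): Centre of the upper face of the yellow pad at the free (-x) end of the steel lever; moves with the lever. Pad 50 long by 46 wide by 14 thick, its face 108 from the hinge along the lever. Released, it slopes up 0.22 rad towards its free end, this point being 93 above the table; with the lever level it is 70 above the table; at the lower stop 47.
- run_lever (a joint): Angle of the hold-to-run lever in rad: 0 released (spring holds it up), 0.22 level, 0.44 at the lower stop; grows as the pad is pressed down. A spring returns it: about 3 N at the pad at the start of travel, 7 N level, 11 N at the stop. It rises again by itself if let go.
- token0_mid (a point): Centre of the red raffle token, a round wooden disc of diameter 28, 16 thick, 14 g, at the start lying flat on the caddy's floor.
- token1_mid (a point): Centre of the green raffle token, a round wooden disc of diameter 28, 16 thick, 14 g, at the start lying flat on the caddy's floor.
- token2_mid (a point): Centre of the blue raffle token, a round wooden disc of diameter 28, 16 thick, 14 g, at the start lying flat on the caddy's floor.
- token3_mid (a point): Centre of the yellow raffle token, a round wooden disc of diameter 28, 16 thick, 14 g, at the start lying flat on the caddy's floor.
- glass_a: Bystander: clear drinking glass, rim diameter 66, 120 high. Origin: centre of its underside.
- glass_b: Bystander: green-tinted drinking glass, rim diameter 72, 140 high. Origin: centre of its underside.
- mug: Bystander: white mug, diameter 76, 90 high, handle on its +y side. Origin: centre of its underside.
- gnome: Bystander: gnome figurine with a red pointed hat, diameter 56, 112 high. Origin: centre of its underside.
- coasters: Bystander: block of four wood and cork coasters, diameter 94, 36 high. Origin: centre of its underside.
- jar: Bystander: amber glass jar with brass lid, diameter 70, 100 high. Origin: centre of its underside.

How it is judged:
By the outcome, as a careful person would: the job done as asked, in the order asked, and still so for the second after the job is handed in, while the arm keeps its last pose, push and grip.
It also fails if it takes over 72 s, if anything falls off the work surface, if the arm or the gripper's body presses on something with over 40 N, if the wrist force passes 120 N, or if a joint passes its speed limit or range.

ROBOT

A 6-joint arm with a two-finger parallel gripper is mounted at the origin on the work surface. World frame = base frame: x ahead of the robot, y to its left, z up, the work surface at z = 0. Lengths are in m, angles in rad, forces in N, time in s.
With the tool pointing down it reaches from about 0.35 to 0.925 m from the base axis. Payload 6.4 kg.
Tool frame: the origin (TCP) lies between the finger pads; the fingertips stand 19 mm ahead of it and the grasp point (between the pads) is the TCP; z points along the fingers, y is the line along which they close (so a half turn about z gives the same grasp; the last joint's range is limited). The gripper opens to 94 mm and grips with 3 to 60 N. Pads are 16 mm wide; open, the fingers measure 119 mm over their backs; the gripper's body (75 mm by 177 mm) begins 78 mm behind the grasp point.
Start: joints at [-1.318, 0.245, 1.558, -0, 1.339, -0.174], TCP at [0.269, -0.592, 0.224] pointing down, gripper open.
Joint ranges: [-3.13, 3.13], [-1.02, 2.26], [0.13, 2.54], [-0.95, 4.09], [0.21, 2.88], [-2.74, 2.74]. Speed limits (rad/s): [2.57, 2.57, 3.14, 3.14, 3.14, 3.14].

INTERFACE

Orientations are given as a unit quaternion [w, x, y, z].
In Python, from station import sense, get_image, hand_in gives the robot as it stands. The module is installed in compiled form; this text tells all that it offers.
- The arm moves only by the tool jog_arm, never from a script. Its argument "motion" is a list of rows, each an object of numbers: "claw": the opening, from -1 (shut) to 1 (fully open); "x", "y", "z": the shift along the tool's x, y, z in m; "rx", "ry", "rz": the turn, a rotation vector about the tool's x, y, z in rad. In form: [{"claw": .., "x": .., "y": .., "z": .., "rx": .., "ry": .., "rz": ..}, ...]. A call has exactly 10 rows; each row is the pose to reach, as a shift and turn from the pose commanded when the call began, along the tool's axes at that moment; what a row does not reach only later rows make up. A row lasts 1/10 s, in which the tool goes at most 50 mm and 8.59 degrees, less where a joint would pass 70% of its speed; a pose out of reach is approached as far as the arm can. A call with a gripper value outside its range is refused whole. The fingers move at their own pace and stop on an object; "newtons" is the grip in N (left out, the last holds). Time passes only in rows, so rows that repeat a pose let the fingers close, or fill a call up. It gives the time, the measured TCP pose, the force, the opening and the grip force at its end, in the units of the state.
- sense(): the state, without advancing time (a new reading comes with each control period).
- get_image(name): name is "scene" or "top"; returns a dict with "image" (420x560x3 uint8, red, green, blue), "depth" (420x560 float32, m along the optical axis (not along the pixel's ray), 0 where there is no reading), "mtx" (3x3 intrinsics, pixels), "rvec" (rotation vector, rad) and "tvec" (3), from world to camera coordinates, as OpenCV has them. Camera axes: x right, y down, z forward; pixel columns grow to the right and rows downward; lengths in m; the calibration is good to about 2 mm. A picture is of the moment at which its call begins.
- hand_in(): hands the job in; it is judged then, once.
The state is a dict: "time": time; "joint_positions": joint angles; "joint_velocities": joint speeds; "joint_torque": joint torques, N m; "ee_pos": TCP position; "ee_rot": TCP orientation; "force": force on the tool from outside, world axes, zero at the start; "moment": the same for the moment, N m; "width": finger opening in m; "finger_force": force on a finger pad.
Only numpy, scipy, OpenCV 4.12 (cv2) and the standard library are available. Lean on these libraries where they do the work, as an engineer would, in place of code of your own. Each camera call takes 0.05 s, during which the arm holds its last target. There are 200 camera calls.

## Working session

There is one attempt and no reset: what is moved stays moved. The work goes in short steps, Python scripts to look and compute and a tool call to move; the robot and the scene stay as the last step left them, time stands still between calls to the robot, and variables do not carry over. Pictures are saved under pics/ and viewed, at most 10 in all, crops included, and the job is handed in when it is done.

Besides the shell and the picture viewer there is one more tool, called after "Request:" as a command line: name --argument value ..., lists and objects as JSON in quotes. jog_arm: Moves the arm, as the interface text tells. Its arguments: {"type":"object","properties":{"motion":{"type":"array"},"newtons":{"type":"number"}},"required":["motion"]}

```bash
mkdir -p pics
cat > h.py <<'E'
import numpy as np, cv2
from station import sense, get_image, hand_in
def grab(n):
    d=get_image(n); R=cv2.Rodrigues(np.array(d['rvec'],float))[0]; t=np.array(d['tvec'],float).ravel()
    d['R'],d['t'],d['C']=R,t,-R.T@t; return d
def cloud(d):
    h,w=d['depth'].shape; u,v=np.meshgrid(np.arange(w),np.arange(h)); z=d['depth']; K=d['mtx']
    p=np.stack([(u-K[0,2])/K[0,0]*z,(v-K[1,2])/K[1,1]*z,z],-1)
    return (p-d['t'])@d['R']
def ray(d,u,v,h):
    r=d['R'].T@np.linalg.inv(d['mtx'])@np.array([u,v,1.]); return d['C']+r*(h-d['C'][2])/r[2]
def save(d,f): cv2.imwrite(f,d['image'][:,:,::-1])
E
python3 - <<'E'
from h import *
np.set_printoptions(precision=3,suppress=True)
for n in('top','scene'):
    d=grab(n); save(d,f'pics/{n}0.png'); np.savez(f'{n}0.npz',**d); print(n,d['C'],d['R'][2])
s=sense(); print(s)
E
```

```text
top [0.458 0.001 1.046] [ 0.139  0.005 -0.99 ]
scene [1.013 0.785 0.919] [-0.358 -0.646 -0.674]
{'time': 0.1, 'joint_positions': array([-1.318,  0.246,  1.559, -0.   ,  1.339, -0.174]), 'joint_velocities': array([ 0.001, -0.001, -0.001, -0.   ,  0.   , -0.   ]), 'joint_torque': array([ -0.   , -41.692, -31.553,   0.069,   0.031,  -0.   ]), 'ee_pos': array([ 0.269, -0.591,  0.224]), 'ee_rot': array([-0.001,  0.977,  0.212, -0.   ]), 'force': array([-0.164, -0.015,  0.116]), 'moment': array([-0.036,  0.012,  0.05 ]), 'finger_force': 0.0, 'width': 0.09397861125570457}
```

View pics/top0.png

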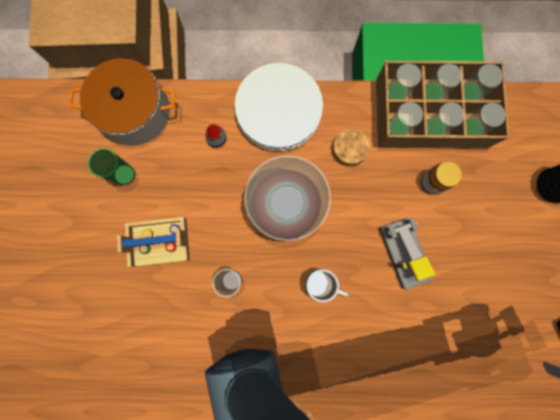

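View pics/scene0.png

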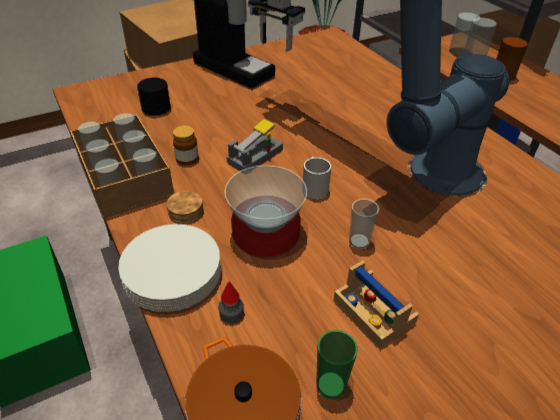

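The top view shows the caddy at about (155,242), its bar running left to right. The bowl is at (287,200) and the lever console at (407,253), with its yellow pad at (422,268). In the scene view the caddy is at about (375,300). Next I'll enlarge the crops and measure.

Run:
```python
from h import *
np.set_printoptions(precision=3,suppress=True)
D={n:dict(np.load(n+'0.npz')) for n in('top','scene')}
t=D['top'];s=D['scene']
def z(im,a,b,c,d,w=400): return cv2.resize(im[b:d,a:c],(w,300),interpolation=cv2.INTER_CUBIC)
m=np.vstack([np.hstack([z(t['image'],105,205,205,280),z(s['image'],320,250,430,340)]),np.hstack([z(t['image'],365,210,465,295),z(s['image'],210,100,310,180)])])
cv2.imwrite('pics/crops.png',m[:,:,::-1])
def mask(d,lo,hi,box):
    m=cv2.inRange(cv2.cvtColor(d['image'],cv2.COLOR_RGB2HSV),lo,hi); k=np.zeros_like(m);a,b,c,e=box;k[b:e,a:c]=m[b:e,a:c];return k
for nm,lo,hi,bt,bs in [('bar',(105,150,40),(125,255,255),(105,220,205,260),(345,260,420,320)),('pad',(24,150,120),(34,255,255),(400,250,445,290),(245,115,285,140))]:
    for n,b in(('top',bt),('scene',bs)):
        d=D[n];k=mask(d,lo,hi,b); P=cloud(d)
        c=max(cv2.findContours(k,0,1)[0],key=cv2.contourArea); kk=np.zeros_like(k);cv2.drawContours(kk,[c],-1,255,-1)
        r=cv2.minAreaRect(c); q=P[(kk>0)&(d['depth']>0)]
        print(nm,n,'rect',r,'n',len(q),'med',np.median(q,0),'zpct',np.percentile(q[:,2],[5,50,95]))
        print([ray(d,*p,{'bar':.089,'pad':.093}[nm])[:2] for p in cv2.boxPoints(r)])
# wide height map: other
P=cloud(t)
for nm,b in dict(bowl=(240,150,335,245),glass_a=(210,265,245,300),mug=(303,265,350,305),glb=(85,145,138,190),gnome=(203,120,228,150),coast=(330,125,372,168),jar=(418,158,464,195),cad=(115,212,192,272),con=(378,215,440,292)).items():
    q=P[b[1]:b[3],b[0]:b[2]].reshape(-1,3);q=q[q[:,2]>.012]
    print(nm,len(q),'min',q.min(0),'max',q.max(0))
```

```text
bar top rect ((148.5040283203125, 240.5314178466797), (6.753700256347656, 51.729122161865234), 82.7249984741211) n 273 med [0.5   0.315 0.089] zpct [0.086 0.089 0.092]
[array([0.5  , 0.376]), array([0.517, 0.252]), array([0.501, 0.249]), array([0.484, 0.373])]
bar scene rect ((378.25244140625, 289.3280334472656), (58.9041748046875, 10.292218208312988), 43.210086822509766) n 549 med [0.504 0.313 0.087] zpct [0.076 0.087 0.09 ]
[array([0.527, 0.254]), array([0.501, 0.244]), array([0.486, 0.373]), array([0.511, 0.381])]
pad top rect ((421.8184814453125, 267.9006652832031), (21.517751693725586, 17.959049224853516), 65.55604553222656) n 363 med [ 0.441 -0.342  0.094] zpct [0.088 0.094 0.099]
[array([ 0.455, -0.313]), array([ 0.473, -0.353]), array([ 0.427, -0.372]), array([ 0.41 , -0.332])]
pad scene rect ((263.0000305175781, 125.50001525878906), (10.60660171508789, 14.849241256713867), 45.0) n 131 med [ 0.44  -0.344  0.092] zpct [0.086 0.092 0.097]
[array([ 0.47 , -0.348]), array([ 0.415, -0.386]), array([ 0.414, -0.338]), array([ 0.468, -0.303])]
bowl 5767 min [ 0.458 -0.149  0.013] max [0.75  0.077 1.046]
glass_a 457 min [0.374 0.001 0.012] max [0.458 0.149 1.046]
mug 446 min [ 0.362 -0.174  0.012] max [0.458 0.001 1.046]
glb 1179 min [0.458 0.001 0.012] max [0.719 0.449 1.046]
gnome 378 min [0.458 0.001 0.012] max [0.808 0.193 1.046]
coast 1044 min [ 0.458 -0.238  0.012] max [0.805 0.001 1.046]
jar 934 min [ 0.458 -0.446  0.012] max [0.703 0.001 1.046]
cad 1679 min [0.441 0.001 0.012] max [0.566 0.39  1.046]
con 2275 min [ 0.389 -0.395  0.012] max [0.57  0.001 1.046]
```

View pics/crops.png

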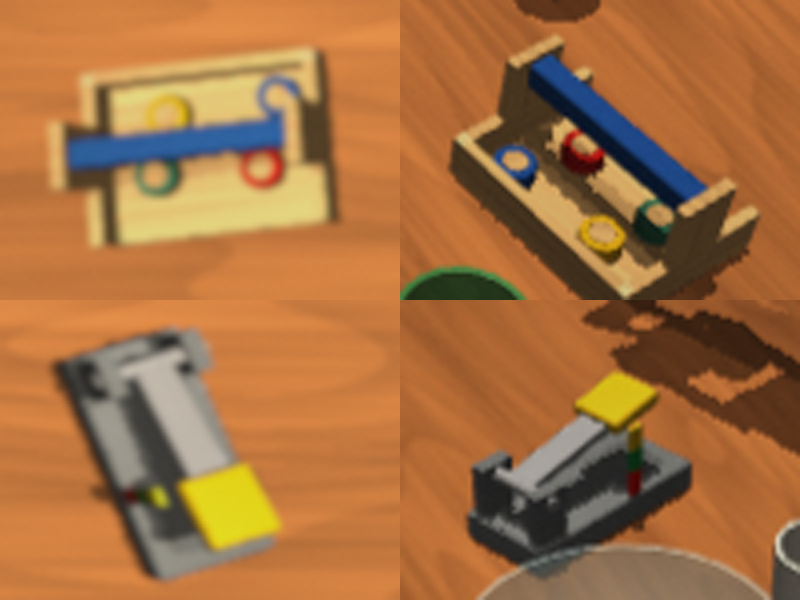

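The crops show:
- **Caddy:** it opens towards the robot (lower side in the top view), and its wall is on the far side. All four tokens are inside.
- **Lever:** the hinge is at the upper left and the pad is free. The strip is beside the lever.
- **Bar and pad:** both views agree on each, with the bar top at 0.089 and the pad at 0.093.

Next is the bowl, and the clearances to the other wares.

Run:
```python
from h import *
np.set_printoptions(precision=3,suppress=True)
D={n:dict(np.load(n+'0.npz')) for n in('top','scene')}
def circ(p):
    A=np.c_[2*p[:,:2],np.ones(len(p))]
    for _ in range(5):
        x=np.linalg.lstsq(A,(p[:,:2]**2).sum(1),rcond=None)[0]; r=np.sqrt(x[2]+x[:2]@x[:2])
        e=abs(np.hypot(*(p[:,:2]-x[:2]).T)-r); k=e<max(.004,np.median(e)*2); p,A=p[k],A[k]
    return x[:2],r,len(p)
for n,b in(('top',(235,145,340,250)),('scene',(215,165,315,255))):
    d=D[n];P=cloud(d)[b[1]:b[3],b[0]:b[2]].reshape(-1,3); P=P[(d['depth'][b[1]:b[3],b[0]:b[2]]>0).ravel()]
    print(n,'z hist',np.histogram(P[:,2],np.arange(-.01,.2,.015))[0])
    q=P[(P[:,2]>.135)&(P[:,2]<.152)]; print('rim',circ(q))
    im=d['image'];m=cv2.inRange(cv2.cvtColor(im,cv2.COLOR_RGB2HSV),(170,120,40),(180,255,200));k=np.zeros_like(m);k[b[1]:b[3],b[0]:b[2]]=m[b[1]:b[3],b[0]:b[2]]
    q=cloud(d)[k>0]; print('red',len(q),q.min(0),q.max(0)) if len(q) else 0
t=D['top'];P=cloud(t);P[t['depth']<=0]=np.nan
for nm,b in dict(glass_a=(210,265,245,300),mug=(303,265,350,305),glb=(85,145,138,190),gnome=(203,120,228,150),pot=(66,55,178,145),plates=(232,62,326,152),jar=(418,158,464,195),cad=(115,212,192,272)).items():
    q=P[b[1]:b[3],b[0]:b[2]].reshape(-1,3);q=q[q[:,2]>.02]
    print(nm,len(q),'min',np.percentile(q,2,0),'max',np.percentile(q,98,0))
# lever: steel + pad line; console outline
b=(378,215,440,292);q=P[b[1]:b[3],b[0]:b[2]].reshape(-1,3);q=q[(q[:,2]>.018)&(q[:,2]<.034)]
r=cv2.minAreaRect(q[:,:2].astype(np.float32));print('console',r)
q=P[b[1]:b[3],b[0]:b[2]].reshape(-1,3);q=q[(q[:,2]>.06)];print('cheeks',q[q[:,0]>.5].mean(0))
```

```text
top z hist [4960  106  108   71  368 1596  948  926  592  668  640    0    0    0]
rim (array([ 0.602, -0.021]), np.float64(0.09557263244559905), 867)
scene z hist [2642  314  347  369 1414  738  650  664  679  737  424    0    0    0]
rim (array([ 0.601, -0.02 ]), np.float64(0.09622505528974779), 643)
red 31 [ 0.546 -0.032  0.008] [0.689 0.067 0.057]
glass_a 431 min [0.376 0.087 0.024] max [0.435 0.148 0.123]
mug 416 min [ 0.365 -0.167  0.023] max [ 0.436 -0.07   0.093]
glb 1150 min [0.649 0.379 0.026] max [0.714 0.445 0.142]
gnome 361 min [0.76  0.142 0.023] max [0.8   0.19  0.107]
pot 5914 min [0.765 0.299 0.031] max [0.949 0.498 0.123]
plates 5967 min [ 0.754 -0.102  0.034] max [0.965 0.103 0.06 ]
jar 909 min [ 0.636 -0.441  0.024] max [ 0.698 -0.381  0.103]
cad 1508 min [0.454 0.234 0.021] max [0.56  0.385 0.094]
console ((0.4791940450668335, -0.3309069871902466), (0.17005304992198944, 0.08060624450445175), 20.068769454956055)
cheeks [ 0.53  -0.312  0.069]
```

The bowl centre is (0.602, -0.021) in both views, with a rim radius of about 96 mm. The console yaw is 20°, which agrees with where the pad is. Heights match the text, so I'll start moving.

```bash
cat >> h.py <<'E'
from scipy.spatial.transform import Rotation as Ro
def Rt(psi,tilt=0):
    y=np.array([np.cos(psi),np.sin(psi),0]);z=np.array([0,0,-1.]);return Ro.from_matrix(np.c_[np.cross(y,z),y,z])*Ro.from_rotvec([-tilt,0,0])
def delta(p0,R0,p,R): return np.round(np.r_[R0.inv().apply(np.array(p)-p0),(R0.inv()*R).as_rotvec()],3)
def plan(wps):
    s=sense();q=s['ee_rot'];p0=s['ee_pos'];R0=Ro.from_quat([q[1],q[2],q[3],q[0]])
    print('now',np.round(p0,4),np.round(s['force'],1),s['time'])
    for p,psi,ti in wps: R=Rt(psi,ti);print(p,psi,ti,'->',delta(p0,R0,p,R))
    return p0,R0
E
python3 - <<'E'
from h import *
plan([([.40,-.13,.26],-.5,0)])
p0=np.array([.40,-.13,.26])
for a,b in((([.40,-.13,.26],-.5),([.502,.314,.26],.13)),(([.502,.314,.26],.13),([.502,.314,.078],.13))): print(delta(a[0],Rt(a[1]),b[0],Rt(b[1])))
E
```

```text
now [ 0.269  -0.5912  0.2235] [-0.2 -0.   0.1] 0.1
[0.4, -0.13, 0.26] -0.5 0 -> [ 0.31  -0.366 -0.036 -0.001 -0.001 -0.644]
[ 0.439 -0.123  0.     0.     0.    -0.63 ]
[0.    0.    0.182 0.    0.    0.   ]
```

Request:
jog_arm --motion '[{"claw": 0.2, "x": 0.031, "y": -0.037, "z": -0.036, "rz": -0.064}, {"claw": 0.2, "x": 0.062, "y": -0.073, "z": -0.036, "rz": -0.129}, {"claw": 0.2, "x": 0.093, "y": -0.11, "z": -0.036, "rz": -0.193}, {"claw": 0.2, "x": 0.124, "y": -0.146, "z": -0.036, "rz": -0.258}, {"claw": 0.2, "x": 0.155, "y": -0.183, "z": -0.036, "rz": -0.322}, {"claw": 0.2, "x": 0.186, "y": -0.22, "z": -0.036, "rz": -0.386}, {"claw": 0.2, "x": 0.217, "y": -0.256, "z": -0.036, "rz": -0.451}, {"claw": 0.2, "x": 0.248, "y": -0.293, "z": -0.036, "rz": -0.515}, {"claw": 0.2, "x": 0.279, "y": -0.329, "z": -0.036, "rz": -0.58}, {"claw": 0.2, "x": 0.31, "y": -0.366, "z": -0.036, "rz": -0.644}]'

```text
invalid input
```

Request:
jog_arm --motion '[{"claw": 0.2, "x": 0.044, "y": -0.012, "rz": -0.063}, {"claw": 0.2, "x": 0.088, "y": -0.025, "rz": -0.126}, {"claw": 0.2, "x": 0.132, "y": -0.037, "rz": -0.189}, {"claw": 0.2, "x": 0.176, "y": -0.049, "rz": -0.252}, {"claw": 0.2, "x": 0.22, "y": -0.062, "rz": -0.315}, {"claw": 0.2, "x": 0.263, "y": -0.074, "rz": -0.378}, {"claw": 0.2, "x": 0.307, "y": -0.086, "rz": -0.441}, {"claw": 0.2, "x": 0.351, "y": -0.098, "rz": -0.504}, {"claw": 0.2, "x": 0.395, "y": -0.111, "rz": -0.567}, {"claw": 0.2, "x": 0.439, "y": -0.123, "rz": -0.63}]'

```text
invalid input
```

Run:
```python
from h import *
plan([([.502,.314,.14],.13,0),([.502,.314,.078],.13,0)])
print(sense()['width'],sense()['joint_positions'])
```

```text
now [ 0.269  -0.5912  0.2235] [-0.2 -0.   0.1] 0.1
[0.502, 0.314, 0.14] 0.13 0 -> [ 5.870e-01 -7.270e-01  8.500e-02 -1.000e-03 -1.000e-03 -1.274e+00]
[0.502, 0.314, 0.078] 0.13 0 -> [ 5.870e-01 -7.270e-01  1.470e-01 -1.000e-03 -1.000e-03 -1.274e+00]
0.09397861125570457 [-1.31807088e+00  2.45709943e-01  1.55882715e+00 -1.23406186e-05
  1.33870306e+00 -1.74122268e-01]
```

Request:
jog_arm --motion '[{"claw": 0.2, "x": 0.031, "y": -0.037, "z": -0.036, "rx": 0, "ry": 0, "rz": -0.064}, {"claw": 0.2, "x": 0.062, "y": -0.073, "z": -0.036, "rx": 0, "ry": 0, "rz": -0.129}, {"claw": 0.2, "x": 0.093, "y": -0.11, "z": -0.036, "rx": 0, "ry": 0, "rz": -0.193}, {"claw": 0.2, "x": 0.124, "y": -0.146, "z": -0.036, "rx": 0, "ry": 0, "rz": -0.258}, {"claw": 0.2, "x": 0.155, "y": -0.183, "z": -0.036, "rx": 0, "ry": 0, "rz": -0.322}, {"claw": 0.2, "x": 0.186, "y": -0.22, "z": -0.036, "rx": 0, "ry": 0, "rz": -0.386}, {"claw": 0.2, "x": 0.217, "y": -0.256, "z": -0.036, "rx": 0, "ry": 0, "rz": -0.451}, {"claw": 0.2, "x": 0.248, "y": -0.293, "z": -0.036, "rx": 0, "ry": 0, "rz": -0.515}, {"claw": 0.2, "x": 0.279, "y": -0.329, "z": -0.036, "rx": 0, "ry": 0, "rz": -0.58}, {"claw": 0.2, "x": 0.31, "y": -0.366, "z": -0.036, "rx": 0, "ry": 0, "rz": -0.644}]'

```text
time: 1.1
ee_pos: [0.3997, -0.1283, 0.2602]
ee_rot: [0.0, 0.86, 0.511, 0.0]
force: [-0.3, 0.3, -0.5]
width: 0.0569
finger_force: 0.0
```

Request:
jog_arm --motion '[{"claw": 0.2, "x": 0.044, "y": -0.012, "z": 0, "rx": 0, "ry": 0, "rz": -0.063}, {"claw": 0.2, "x": 0.088, "y": -0.025, "z": 0, "rx": 0, "ry": 0, "rz": -0.126}, {"claw": 0.2, "x": 0.132, "y": -0.037, "z": 0, "rx": 0, "ry": 0, "rz": -0.189}, {"claw": 0.2, "x": 0.176, "y": -0.049, "z": 0, "rx": 0, "ry": 0, "rz": -0.252}, {"claw": 0.2, "x": 0.22, "y": -0.062, "z": 0, "rx": 0, "ry": 0, "rz": -0.315}, {"claw": 0.2, "x": 0.263, "y": -0.074, "z": 0, "rx": 0, "ry": 0, "rz": -0.378}, {"claw": 0.2, "x": 0.307, "y": -0.086, "z": 0, "rx": 0, "ry": 0, "rz": -0.441}, {"claw": 0.2, "x": 0.351, "y": -0.098, "z": 0, "rx": 0, "ry": 0, "rz": -0.504}, {"claw": 0.2, "x": 0.395, "y": -0.111, "z": 0, "rx": 0, "ry": 0, "rz": -0.567}, {"claw": 0.2, "x": 0.439, "y": -0.123, "z": 0, "rx": 0, "ry": 0, "rz": -0.63}]'

```text
time: 2.1
ee_pos: [0.502, 0.316, 0.2599]
ee_rot: [-0.0, 0.659, 0.753, -0.0]
force: [0.2, -0.1, 0.4]
width: 0.0564
finger_force: 0.0
```

Request:
jog_arm --motion '[{"claw": 0.2, "x": 0, "y": 0, "z": 0.01, "rx": 0, "ry": 0, "rz": 0}, {"claw": 0.2, "x": 0, "y": 0, "z": 0.03, "rx": 0, "ry": 0, "rz": 0}, {"claw": 0.2, "x": 0, "y": 0, "z": 0.06, "rx": 0, "ry": 0, "rz": 0}, {"claw": 0.2, "x": 0, "y": 0, "z": 0.09, "rx": 0, "ry": 0, "rz": 0}, {"claw": 0.2, "x": 0, "y": 0, "z": 0.12, "rx": 0, "ry": 0, "rz": 0}, {"claw": 0.2, "x": 0, "y": 0, "z": 0.145, "rx": 0, "ry": 0, "rz": 0}, {"claw": 0.2, "x": 0, "y": 0, "z": 0.165, "rx": 0, "ry": 0, "rz": 0}, {"claw": 0.2, "x": 0, "y": 0, "z": 0.176, "rx": 0, "ry": 0, "rz": 0}, {"claw": 0.2, "x": 0, "y": 0, "z": 0.182, "rx": 0, "ry": 0, "rz": 0}, {"claw": 0.2, "x": 0, "y": 0, "z": 0.182, "rx": 0, "ry": 0, "rz": 0}]'

```text
time: 3.1
ee_pos: [0.5021, 0.3137, 0.0781]
ee_rot: [-0.0, 0.66, 0.751, -0.0]
force: [-0.0, -0.3, -0.6]
width: 0.0564
finger_force: 0.0
```

Run:
```python
from h import *
plan([([.502,.314,.078],.13,0)])
d=grab('scene'); cv2.imwrite('pics/g1.png',cv2.resize(d['image'][200:360,300:500],(800,600),interpolation=2)[:,:,::-1])
```

```text
now [0.5021 0.3137 0.0781] [-0.  -0.3 -0.6] 3.1
[0.502, 0.314, 0.078] 0.13 0 -> [ 0.    -0.     0.    -0.001  0.    -0.   ]
```

View pics/g1.png

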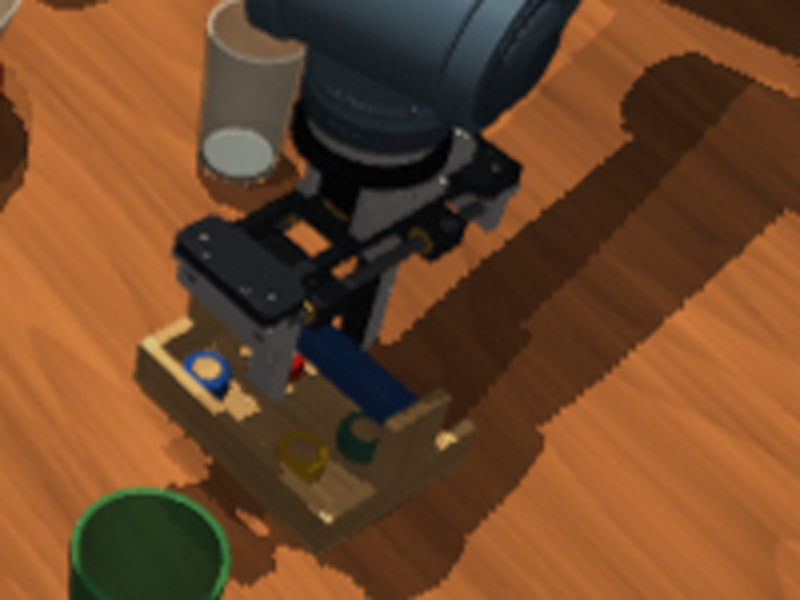

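The fingers straddle the blue bar (about (360,370) in the crop) near its middle, clear of the tokens. I'll close and lift.

Request:
jog_arm --motion '[{"claw": -1, "x": 0, "y": 0, "z": 0, "rx": 0, "ry": 0, "rz": 0}, {"claw": -1, "x": 0, "y": 0, "z": 0, "rx": 0, "ry": 0, "rz": 0}, {"claw": -1, "x": 0, "y": 0, "z": 0, "rx": 0, "ry": 0, "rz": 0}, {"claw": -1, "x": 0, "y": 0, "z": 0, "rx": 0, "ry": 0, "rz": 0}, {"claw": -1, "x": 0, "y": 0, "z": 0, "rx": 0, "ry": 0, "rz": 0}, {"claw": -1, "x": 0, "y": 0, "z": 0, "rx": 0, "ry": 0, "rz": 0}, {"claw": -1, "x": 0, "y": 0, "z": 0, "rx": 0, "ry": 0, "rz": 0}, {"claw": -1, "x": 0, "y": 0, "z": 0, "rx": 0, "ry": 0, "rz": 0}, {"claw": -1, "x": 0, "y": 0, "z": 0, "rx": 0, "ry": 0, "rz": 0}, {"claw": -1, "x": 0, "y": 0, "z": 0, "rx": 0, "ry": 0, "rz": 0}]' --newtons 45

```text
time: 4.15
ee_pos: [0.502, 0.314, 0.0785]
ee_rot: [-0.0, 0.66, 0.752, -0.0]
force: [-5.3, -0.2, 4.6]
width: 0.0175
finger_force: 45.0
```

Request:
jog_arm --motion '[{"claw": -1, "x": 0, "y": 0, "z": -0.005, "rx": 0, "ry": 0, "rz": 0}, {"claw": -1, "x": 0, "y": 0, "z": -0.015, "rx": 0, "ry": 0, "rz": 0}, {"claw": -1, "x": 0, "y": 0, "z": -0.035, "rx": 0, "ry": 0, "rz": 0}, {"claw": -1, "x": 0, "y": 0, "z": -0.06, "rx": 0, "ry": 0, "rz": 0}, {"claw": -1, "x": 0, "y": 0, "z": -0.09, "rx": 0, "ry": 0, "rz": 0}, {"claw": -1, "x": 0, "y": 0, "z": -0.12, "rx": 0, "ry": 0, "rz": 0}, {"claw": -1, "x": 0, "y": 0, "z": -0.15, "rx": 0, "ry": 0, "rz": 0}, {"claw": -1, "x": 0, "y": 0, "z": -0.175, "rx": 0, "ry": 0, "rz": 0}, {"claw": -1, "x": 0, "y": 0, "z": -0.187, "rx": 0, "ry": 0, "rz": 0}, {"claw": -1, "x": 0, "y": 0, "z": -0.192, "rx": 0, "ry": 0, "rz": 0}]'

```text
time: 5.15
ee_pos: [0.5028, 0.3141, 0.2717]
ee_rot: [0.001, 0.66, 0.752, 0.001]
force: [0.8, 0.5, -5.7]
width: 0.0172
finger_force: 45.0
```

Run:
```python
from h import *
b=[.602+.005,-.021,.27]
plan([(b,.13,0),([.607,-.021,.26],.0,0)]); print(sense()['width'],sense()['joint_positions'])
d=grab('scene'); cv2.imwrite('pics/g2.png',cv2.resize(d['image'][150:330,300:520],(733,600),interpolation=2)[:,:,::-1])
```

```text
now [0.5028 0.3141 0.2717] [ 0.8  0.5 -5.7] 5.15
[0.607, -0.021, 0.27] 0.13 0 -> [-0.346  0.06   0.002  0.002 -0.    -0.   ]
[0.607, -0.021, 0.26] 0.0 0 -> [-0.346  0.06   0.012  0.002 -0.001  0.13 ]
0.017150014215243318 [ 3.67378293e-01  7.49708288e-02  1.66197727e+00 -1.02522176e-04
  1.40221771e+00  2.37437405e-01]
```

View pics/g2.png

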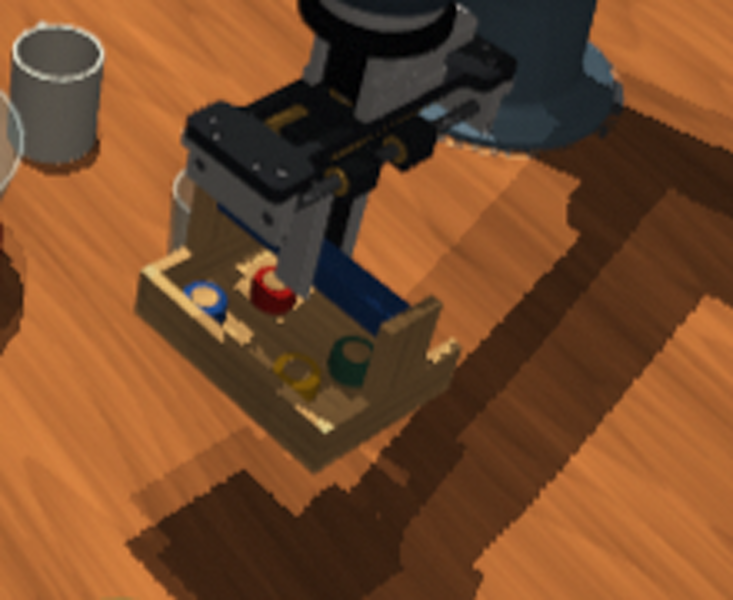

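The caddy hangs level with all four tokens in it. I'll carry it smoothly over the bowl.

Request:
jog_arm --motion '[{"claw": -1, "x": -0.005, "y": 0.001, "z": 0, "rx": 0, "ry": 0, "rz": 0}, {"claw": -1, "x": -0.017, "y": 0.003, "z": 0, "rx": 0, "ry": 0, "rz": 0}, {"claw": -1, "x": -0.035, "y": 0.006, "z": 0, "rx": 0, "ry": 0, "rz": 0}, {"claw": -1, "x": -0.057, "y": 0.01, "z": 0, "rx": 0, "ry": 0, "rz": 0}, {"claw": -1, "x": -0.08, "y": 0.014, "z": 0, "rx": 0, "ry": 0, "rz": 0}, {"claw": -1, "x": -0.103, "y": 0.018, "z": 0, "rx": 0, "ry": 0, "rz": 0}, {"claw": -1, "x": -0.126, "y": 0.022, "z": 0, "rx": 0, "ry": 0, "rz": 0}, {"claw": -1, "x": -0.149, "y": 0.026, "z": 0, "rx": 0, "ry": 0, "rz": 0}, {"claw": -1, "x": -0.172, "y": 0.03, "z": 0, "rx": 0, "ry": 0, "rz": 0}, {"claw": -1, "x": -0.195, "y": 0.034, "z": 0, "rx": 0, "ry": 0, "rz": 0}]'

```text
time: 6.2
ee_pos: [0.5609, 0.1231, 0.2689]
ee_rot: [-0.001, 0.66, 0.751, -0.001]
force: [0.5, 0.4, -5.1]
width: 0.0178
finger_force: 45.0
```

Request:
jog_arm --motion '[{"claw": -1, "x": -0.023, "y": 0.004, "z": 0, "rx": 0, "ry": 0, "rz": 0}, {"claw": -1, "x": -0.046, "y": 0.008, "z": 0, "rx": 0, "ry": 0, "rz": 0}, {"claw": -1, "x": -0.069, "y": 0.012, "z": 0, "rx": 0, "ry": 0, "rz": 0}, {"claw": -1, "x": -0.091, "y": 0.016, "z": 0, "rx": 0, "ry": 0, "rz": 0}, {"claw": -1, "x": -0.111, "y": 0.019, "z": 0.001, "rx": 0, "ry": 0, "rz": 0}, {"claw": -1, "x": -0.127, "y": 0.022, "z": 0.003, "rx": 0, "ry": 0, "rz": 0}, {"claw": -1, "x": -0.139, "y": 0.024, "z": 0.005, "rx": 0, "ry": 0, "rz": 0}, {"claw": -1, "x": -0.147, "y": 0.026, "z": 0.006, "rx": 0, "ry": 0, "rz": 0}, {"claw": -1, "x": -0.151, "y": 0.026, "z": 0.007, "rx": 0, "ry": 0, "rz": 0}, {"claw": -1, "x": -0.151, "y": 0.026, "z": 0.007, "rx": 0, "ry": 0, "rz": 0}]'

```text
time: 7.2
ee_pos: [0.6065, -0.0214, 0.2631]
ee_rot: [-0.0, 0.66, 0.751, -0.0]
force: [-0.2, 0.1, -5.0]
width: 0.0178
finger_force: 45.0
```

Run:
```python
from h import *
plan([([.607,-.0205,.262],.13,1.0)])
s=sense();print(s['joint_positions'])
```

```text
now [ 0.6065 -0.0214  0.2631] [-0.2  0.1 -5. ] 7.2
[0.607, -0.0205, 0.262] 0.13 1.0 -> [ 1.000e-03  1.000e-03  1.000e-03 -1.001e+00 -0.000e+00 -0.000e+00]
[-2.21874128e-01  1.15962631e-01  1.63369324e+00  1.29481998e-04
  1.39263255e+00 -3.51742414e-01]
```

Request:
jog_arm --motion '[{"claw": -1, "x": 0, "y": 0, "z": 0, "rx": -0.1, "ry": 0, "rz": 0}, {"claw": -1, "x": 0, "y": 0, "z": 0, "rx": -0.22, "ry": 0, "rz": 0}, {"claw": -1, "x": 0, "y": 0, "z": 0, "rx": -0.34, "ry": 0, "rz": 0}, {"claw": -1, "x": 0, "y": 0, "z": 0, "rx": -0.46, "ry": 0, "rz": 0}, {"claw": -1, "x": 0, "y": 0, "z": 0, "rx": -0.58, "ry": 0, "rz": 0}, {"claw": -1, "x": 0, "y": 0, "z": 0, "rx": -0.7, "ry": 0, "rz": 0}, {"claw": -1, "x": 0, "y": 0, "z": 0, "rx": -0.82, "ry": 0, "rz": 0}, {"claw": -1, "x": 0, "y": 0, "z": 0, "rx": -0.92, "ry": 0, "rz": 0}, {"claw": -1, "x": 0, "y": 0, "z": 0, "rx": -1.0, "ry": 0, "rz": 0}, {"claw": -1, "x": 0, "y": 0, "z": 0, "rx": -1.0, "ry": 0, "rz": 0}]'

```text
time: 8.2
ee_pos: [0.6046, -0.0201, 0.2604]
ee_rot: [0.314, 0.58, 0.66, 0.36]
force: [-0.2, 0.4, -4.8]
width: 0.0174
finger_force: 45.0
```

Run:
```python
from h import *
plan([([.607,-.0205,.262],.13,0)])
d=grab('scene'); t=grab('top')
z=lambda im,a,b,c,e:cv2.resize(im[b:e,a:c],(400,400),interpolation=2)
cv2.imwrite('pics/g3.png',np.hstack([z(d['image'],180,90,340,250),z(t['image'],210,120,370,280)])[:,:,::-1])
```

```text
now [ 0.6046 -0.0201  0.2604] [-0.2  0.4 -4.8] 8.2
[0.607, -0.0205, 0.262] 0.13 0 -> [-0.001  0.003  0.001  0.996 -0.003  0.   ]
```

View pics/g3.png

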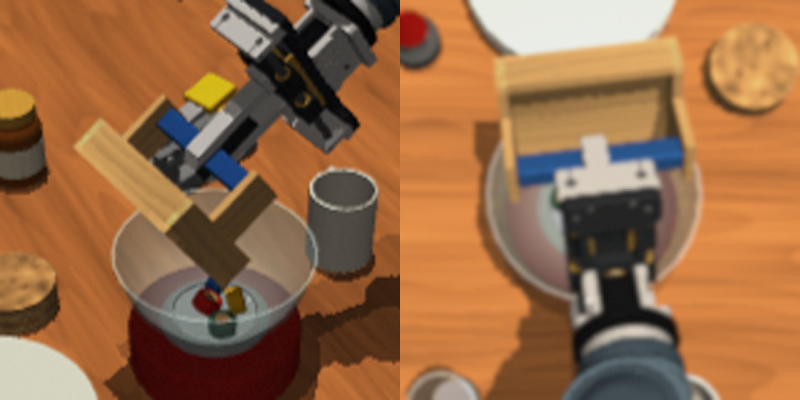

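All four tokens lie on the bowl floor (around (220,300) in the left half) and the caddy is empty. I'll untilt it and carry it back to its original place.

Request:
jog_arm --motion '[{"claw": -1, "x": 0, "y": 0, "z": 0, "rx": 0.08, "ry": 0, "rz": 0}, {"claw": -1, "x": 0, "y": 0, "z": 0, "rx": 0.2, "ry": 0, "rz": 0}, {"claw": -1, "x": 0, "y": 0, "z": 0, "rx": 0.32, "ry": 0, "rz": 0}, {"claw": -1, "x": 0, "y": 0, "z": 0, "rx": 0.44, "ry": 0, "rz": 0}, {"claw": -1, "x": 0, "y": 0, "z": 0, "rx": 0.56, "ry": 0, "rz": 0}, {"claw": -1, "x": 0, "y": 0, "z": 0, "rx": 0.68, "ry": 0, "rz": 0}, {"claw": -1, "x": 0, "y": 0, "z": 0, "rx": 0.8, "ry": 0, "rz": 0}, {"claw": -1, "x": 0, "y": 0, "z": 0, "rx": 0.91, "ry": 0, "rz": 0}, {"claw": -1, "x": 0, "y": 0, "z": 0, "rx": 1.0, "ry": 0, "rz": 0}, {"claw": -1, "x": 0, "y": 0, "z": 0, "rx": 1.0, "ry": 0, "rz": 0}]'

```text
time: 9.3
ee_pos: [0.6093, -0.0213, 0.2647]
ee_rot: [0.002, 0.66, 0.751, -0.0]
force: [0.3, -0.2, -5.5]
width: 0.0173
finger_force: 45.0
```

Request:
jog_arm --motion '[{"claw": -1, "x": 0.005, "y": -0.001, "z": 0, "rx": 0, "ry": 0, "rz": 0}, {"claw": -1, "x": 0.02, "y": -0.003, "z": 0, "rx": 0, "ry": 0, "rz": 0}, {"claw": -1, "x": 0.045, "y": -0.008, "z": 0, "rx": 0, "ry": 0, "rz": 0}, {"claw": -1, "x": 0.08, "y": -0.014, "z": 0, "rx": 0, "ry": 0, "rz": 0}, {"claw": -1, "x": 0.12, "y": -0.021, "z": 0, "rx": 0, "ry": 0, "rz": 0}, {"claw": -1, "x": 0.16, "y": -0.028, "z": 0, "rx": 0, "ry": 0, "rz": 0}, {"claw": -1, "x": 0.2, "y": -0.035, "z": 0, "rx": 0, "ry": 0, "rz": 0}, {"claw": -1, "x": 0.24, "y": -0.042, "z": 0, "rx": 0, "ry": 0, "rz": 0}, {"claw": -1, "x": 0.275, "y": -0.048, "z": 0, "rx": 0, "ry": 0, "rz": 0}, {"claw": -1, "x": 0.3, "y": -0.052, "z": 0, "rx": 0, "ry": 0, "rz": 0}]'

```text
time: 10.3
ee_pos: [0.5139, 0.272, 0.264]
ee_rot: [0.0, 0.659, 0.752, 0.001]
force: [0.1, 0.7, -5.3]
width: 0.0178
finger_force: 45.0
```

Run:
```python
from h import *
plan([([.502,.314,.262],.13,0),([.502,.314,.079],.13,0)])
```

```text
now [0.5139 0.272  0.264 ] [ 0.1  0.7 -5.3] 10.3
[0.502, 0.314, 0.262] 0.13 0 -> [ 0.043 -0.006  0.002  0.001 -0.001  0.001]
[0.502, 0.314, 0.079] 0.13 0 -> [ 0.043 -0.007  0.185  0.001 -0.001  0.001]
```

Request:
jog_arm --motion '[{"claw": -1, "x": 0.02, "y": -0.003, "z": 0, "rx": 0, "ry": 0, "rz": 0}, {"claw": -1, "x": 0.035, "y": -0.005, "z": 0.01, "rx": 0, "ry": 0, "rz": 0}, {"claw": -1, "x": 0.043, "y": -0.006, "z": 0.03, "rx": 0, "ry": 0, "rz": 0}, {"claw": -1, "x": 0.043, "y": -0.006, "z": 0.06, "rx": 0, "ry": 0, "rz": 0}, {"claw": -1, "x": 0.043, "y": -0.006, "z": 0.09, "rx": 0, "ry": 0, "rz": 0}, {"claw": -1, "x": 0.043, "y": -0.006, "z": 0.12, "rx": 0, "ry": 0, "rz": 0}, {"claw": -1, "x": 0.043, "y": -0.006, "z": 0.145, "rx": 0, "ry": 0, "rz": 0}, {"claw": -1, "x": 0.043, "y": -0.006, "z": 0.162, "rx": 0, "ry": 0, "rz": 0}, {"claw": -1, "x": 0.043, "y": -0.006, "z": 0.172, "rx": 0, "ry": 0, "rz": 0}, {"claw": -1, "x": 0.043, "y": -0.006, "z": 0.175, "rx": 0, "ry": 0, "rz": 0}]'

```text
time: 11.3
ee_pos: [0.5035, 0.311, 0.0871]
ee_rot: [-0.0, 0.66, 0.751, -0.001]
force: [-0.3, -0.3, -4.6]
width: 0.0176
finger_force: 45.0
```

Run:
```python
from h import *
plan([([.502,.314,.0785],.13,0)])
```

```text
now [0.5035 0.311  0.0871] [-0.3 -0.3 -4.6] 11.3
[0.502, 0.314, 0.0785] 0.13 0 -> [ 0.003 -0.001  0.009 -0.002  0.    -0.   ]
```

Request:
jog_arm --motion '[{"claw": -1, "x": 0, "y": 0, "z": 0.002, "rx": 0, "ry": 0, "rz": 0}, {"claw": -1, "x": 0, "y": 0, "z": 0.004, "rx": 0, "ry": 0, "rz": 0}, {"claw": -1, "x": 0, "y": 0, "z": 0.006, "rx": 0, "ry": 0, "rz": 0}, {"claw": -1, "x": 0, "y": 0, "z": 0.007, "rx": 0, "ry": 0, "rz": 0}, {"claw": -1, "x": 0, "y": 0, "z": 0.008, "rx": 0, "ry": 0, "rz": 0}, {"claw": -1, "x": 0, "y": 0, "z": 0.0085, "rx": 0, "ry": 0, "rz": 0}, {"claw": -1, "x": 0, "y": 0, "z": 0.009, "rx": 0, "ry": 0, "rz": 0}, {"claw": -1, "x": 0, "y": 0, "z": 0.009, "rx": 0, "ry": 0, "rz": 0}, {"claw": -1, "x": 0, "y": 0, "z": 0.009, "rx": 0, "ry": 0, "rz": 0}, {"claw": -1, "x": 0, "y": 0, "z": 0.009, "rx": 0, "ry": 0, "rz": 0}]'

```text
time: 12.3
ee_pos: [0.5047, 0.3113, 0.0795]
ee_rot: [0.0, 0.66, 0.752, 0.0]
force: [-0.3, 0.7, -4.8]
width: 0.0176
finger_force: 45.0
```

Request:
jog_arm --motion '[{"claw": -1, "x": 0, "y": 0, "z": 0.0005, "rx": 0, "ry": 0, "rz": 0}, {"claw": -1, "x": 0, "y": 0, "z": 0.001, "rx": 0, "ry": 0, "rz": 0}, {"claw": -1, "x": 0, "y": 0, "z": 0.0015, "rx": 0, "ry": 0, "rz": 0}, {"claw": -1, "x": 0, "y": 0, "z": 0.002, "rx": 0, "ry": 0, "rz": 0}, {"claw": -1, "x": 0, "y": 0, "z": 0.002, "rx": 0, "ry": 0, "rz": 0}, {"claw": -1, "x": 0, "y": 0, "z": 0.002, "rx": 0, "ry": 0, "rz": 0}, {"claw": -1, "x": 0, "y": 0, "z": 0.002, "rx": 0, "ry": 0, "rz": 0}, {"claw": -1, "x": 0, "y": 0, "z": 0.002, "rx": 0, "ry": 0, "rz": 0}, {"claw": -1, "x": 0, "y": 0, "z": 0.002, "rx": 0, "ry": 0, "rz": 0}, {"claw": -1, "x": 0, "y": 0, "z": 0.002, "rx": 0, "ry": 0, "rz": 0}]'

```text
time: 13.3
ee_pos: [0.5048, 0.3114, 0.0785]
ee_rot: [0.0, 0.66, 0.752, -0.0]
force: [-4.3, -1.2, 5.7]
width: 0.0173
finger_force: 45.0
```

The table now bears the caddy's weight. I'll release it and rise.

Request:
jog_arm --motion '[{"claw": 0.2, "x": 0, "y": 0, "z": 0, "rx": 0, "ry": 0, "rz": 0}, {"claw": 0.2, "x": 0, "y": 0, "z": 0, "rx": 0, "ry": 0, "rz": 0}, {"claw": 0.2, "x": 0, "y": 0, "z": 0, "rx": 0, "ry": 0, "rz": 0}, {"claw": 0.2, "x": 0, "y": 0, "z": 0, "rx": 0, "ry": 0, "rz": 0}, {"claw": 0.2, "x": 0, "y": 0, "z": 0, "rx": 0, "ry": 0, "rz": 0}, {"claw": 0.2, "x": 0, "y": 0, "z": 0, "rx": 0, "ry": 0, "rz": 0}, {"claw": 0.2, "x": 0, "y": 0, "z": -0.02, "rx": 0, "ry": 0, "rz": 0}, {"claw": 0.2, "x": 0, "y": 0, "z": -0.05, "rx": 0, "ry": 0, "rz": 0}, {"claw": 0.2, "x": 0, "y": 0, "z": -0.09, "rx": 0, "ry": 0, "rz": 0}, {"claw": 0.2, "x": 0, "y": 0, "z": -0.13, "rx": 0, "ry": 0, "rz": 0}]'

```text
time: 14.3
ee_pos: [0.5042, 0.3111, 0.2084]
ee_rot: [-0.0, 0.66, 0.752, -0.0]
force: [1.3, -0.5, 0.3]
width: 0.0563
finger_force: 0.0
```

Run:
```python
from h import *
print(sense()['width'])
A=([.40,-.13,.27],-.5)
plan([(*A,0)])
P=([.44,-.343,.20],-1.22); print('ang',sense()['joint_positions'])
print(delta(A[0],Rt(A[1]),P[0],Rt(P[1])))
P=([.44,-.343,.20],.35-.9)
print(delta(A[0],Rt(A[1]),P[0],Rt(P[1])))
```

```text
0.0562904414087363
now [0.5042 0.3111 0.2084] [ 1.3 -0.5  0.3] 14.3
[0.4, -0.13, 0.27] -0.5 0 -> [-0.424 -0.161 -0.061 -0.001  0.001  0.63 ]
ang [3.61678670e-01 1.27737444e-01 1.72241744e+00 2.12530811e-05
 1.29251714e+00 2.31663808e-01]
[-0.168  0.137  0.07   0.     0.     0.72 ]
[-0.168  0.137  0.07   0.     0.     0.05 ]
```

Request:
jog_arm --motion '[{"claw": -1, "x": -0.01, "y": -0.004, "z": -0.03, "rx": 0, "ry": 0, "rz": 0.03}, {"claw": -1, "x": -0.045, "y": -0.016, "z": -0.061, "rx": 0, "ry": 0, "rz": 0.08}, {"claw": -1, "x": -0.09, "y": -0.034, "z": -0.061, "rx": 0, "ry": 0, "rz": 0.14}, {"claw": -1, "x": -0.137, "y": -0.052, "z": -0.061, "rx": 0, "ry": 0, "rz": 0.21}, {"claw": -1, "x": -0.184, "y": -0.07, "z": -0.061, "rx": 0, "ry": 0, "rz": 0.28}, {"claw": -1, "x": -0.231, "y": -0.088, "z": -0.061, "rx": 0, "ry": 0, "rz": 0.35}, {"claw": -1, "x": -0.278, "y": -0.106, "z": -0.061, "rx": 0, "ry": 0, "rz": 0.42}, {"claw": -1, "x": -0.325, "y": -0.123, "z": -0.061, "rx": 0, "ry": 0, "rz": 0.49}, {"claw": -1, "x": -0.37, "y": -0.14, "z": -0.061, "rx": 0, "ry": 0, "rz": 0.56}, {"claw": -1, "x": -0.415, "y": -0.157, "z": -0.061, "rx": 0, "ry": 0, "rz": 0.62}]' --newtons 15

```text
time: 15.3
ee_pos: [0.4019, -0.1223, 0.2687]
ee_rot: [0.001, 0.858, 0.513, 0.0]
force: [0.0, -0.3, 0.0]
width: 0.0006
finger_force: 0.0
```

Run:
```python
from h import *
plan([([.439,-.345,.16],-1.22,0)]); print(sense()['width'],sense()['joint_positions'])
d=grab('top'); t=np.load('top0.npz')
cv2.imwrite('pics/g4.png',np.vstack([cv2.resize(d['image'][60:300,80:240],(400,600),interpolation=2)])[:,:,::-1])
k=cloud(d)[212:272,115:192].reshape(-1,3);k=k[(k[:,2]>.02)&(k[:,2]<.2)];print(np.percentile(k,2,0),np.percentile(k,98,0))
```

```text
now [ 0.4019 -0.1223  0.2687] [ 0.  -0.3  0. ] 15.3
[0.439, -0.345, 0.16] -1.22 0 -> [-0.179  0.138  0.109  0.001 -0.     0.727]
0.0005523595517770645 [-5.66786415e-01 -3.70656542e-01  2.06361822e+00  4.05391881e-05
  1.44730552e+00 -7.41098349e-02]
[0.45609749 0.23124622 0.02262857] [0.56643828 0.38405152 0.09406979]
```

View pics/g4.png

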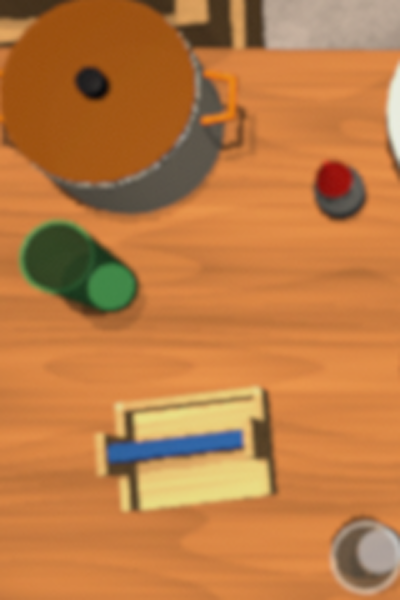

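The empty caddy stands upright at (190,450) in the crop, with the glasses and gnome undisturbed. Now to the lever.

Request:
jog_arm --motion '[{"claw": -1, "x": -0.02, "y": 0.015, "z": 0, "rx": 0, "ry": 0, "rz": 0.08}, {"claw": -1, "x": -0.045, "y": 0.035, "z": 0.01, "rx": 0, "ry": 0, "rz": 0.18}, {"claw": -1, "x": -0.07, "y": 0.054, "z": 0.02, "rx": 0, "ry": 0, "rz": 0.28}, {"claw": -1, "x": -0.095, "y": 0.073, "z": 0.04, "rx": 0, "ry": 0, "rz": 0.38}, {"claw": -1, "x": -0.12, "y": 0.093, "z": 0.06, "rx": 0, "ry": 0, "rz": 0.48}, {"claw": -1, "x": -0.145, "y": 0.112, "z": 0.08, "rx": 0, "ry": 0, "rz": 0.58}, {"claw": -1, "x": -0.165, "y": 0.127, "z": 0.095, "rx": 0, "ry": 0, "rz": 0.66}, {"claw": -1, "x": -0.179, "y": 0.138, "z": 0.105, "rx": 0, "ry": 0, "rz": 0.727}, {"claw": -1, "x": -0.179, "y": 0.138, "z": 0.109, "rx": 0, "ry": 0, "rz": 0.727}, {"claw": -1, "x": -0.179, "y": 0.138, "z": 0.109, "rx": 0, "ry": 0, "rz": 0.727}]'

```text
time: 16.35
ee_pos: [0.44, -0.3427, 0.1586]
ee_rot: [-0.001, 0.984, 0.177, -0.0]
force: [0.5, -0.2, -0.4]
width: 0.0005
finger_force: 0.0
```

Run:
```python
from h import *
plan([([.439,-.345,.089],-1.22,0)])
```

```text
now [ 0.44   -0.3427  0.1586] [ 0.5 -0.2 -0.4] 16.35
[0.439, -0.345, 0.089] -1.22 0 -> [-0.002  0.002  0.07  -0.002  0.     0.004]
```

Request:
jog_arm --motion '[{"claw": -1, "x": -0.002, "y": 0.002, "z": 0.012, "rx": 0, "ry": 0, "rz": 0}, {"claw": -1, "x": -0.002, "y": 0.002, "z": 0.025, "rx": 0, "ry": 0, "rz": 0}, {"claw": -1, "x": -0.002, "y": 0.002, "z": 0.036, "rx": 0, "ry": 0, "rz": 0}, {"claw": -1, "x": -0.002, "y": 0.002, "z": 0.044, "rx": 0, "ry": 0, "rz": 0}, {"claw": -1, "x": -0.002, "y": 0.002, "z": 0.05, "rx": 0, "ry": 0, "rz": 0}, {"claw": -1, "x": -0.002, "y": 0.002, "z": 0.056, "rx": 0, "ry": 0, "rz": 0}, {"claw": -1, "x": -0.002, "y": 0.002, "z": 0.061, "rx": 0, "ry": 0, "rz": 0}, {"claw": -1, "x": -0.002, "y": 0.002, "z": 0.065, "rx": 0, "ry": 0, "rz": 0}, {"claw": -1, "x": -0.002, "y": 0.002, "z": 0.068, "rx": 0, "ry": 0, "rz": 0}, {"claw": -1, "x": -0.002, "y": 0.002, "z": 0.069, "rx": 0, "ry": 0, "rz": 0}]'

```text
time: 17.35
ee_pos: [0.4388, -0.3468, 0.0909]
ee_rot: [0.001, 0.984, 0.176, -0.001]
force: [-3.8, -0.6, 7.2]
width: 0.001
finger_force: 3.2
```

Run:
```python
from h import *
plan([([.439,-.345,.089],-1.22,0)])
im=[]
for n,b in(('top',(360,200,460,300)),('scene',(210,90,310,190))):
    d=grab(n); im.append(cv2.resize(d['image'][b[1]:b[3],b[0]:b[2]],(400,400),interpolation=2))
    m=cv2.inRange(cv2.cvtColor(d['image'],cv2.COLOR_RGB2HSV),(24,150,70),(34,255,255));k=np.zeros_like(m);a=b;k[a[1]:a[3],a[0]:a[2]]=m[a[1]:a[3],a[0]:a[2]]
    c=max(cv2.findContours(k,0,1)[0],key=cv2.contourArea);kk=np.zeros_like(k);cv2.drawContours(kk,[c],-1,255,-1);kk&=k
    P=cloud(d)[kk>0];P=P[(P[:,2]>.03)&(P[:,2]<.11)]
    f=np.linalg.lstsq(np.c_[P[:,:2]-[.4388,-.3456],np.ones(len(P))],P[:,2],rcond=None)[0]
    print(n,len(P),P.mean(0).round(4),'z pct',np.percentile(P[:,2],[10,50,90]).round(4),'slope along lever',f[:2]@[np.cos(.35),np.sin(.35)],'z at centre',f[2])
cv2.imwrite('pics/g5.png',np.hstack(im)[:,:,::-1])
```

```text
now [ 0.4388 -0.3468  0.0909] [-3.8 -0.6  7.2] 17.35
[0.439, -0.345, 0.089] -1.22 0 -> [ 0.001 -0.002  0.002  0.001  0.001  0.003]Traceback (most recent call last):
  File "<stdin>", line 7, in <module>
ValueError: max() iterable argument is empty
```

Run:
```python
from h import *
d=grab('scene'); b=(210,90,310,190)
cv2.imwrite('pics/g5.png',cv2.resize(d['image'][100:180,210:310],(750,600),interpolation=2)[:,:,::-1])
m=cv2.inRange(cv2.cvtColor(d['image'],cv2.COLOR_RGB2HSV),(22,140,60),(35,255,255));k=np.zeros_like(m);k[100:160,230:300]=m[100:160,230:300]
P=cloud(d)[k>0];print(len(P));P=P[(P[:,2]>.03)&(P[:,2]<.11)];print(np.percentile(P,[5,50,95],axis=0).round(4))
print(sense()['force'],sense()['ee_pos'])
```

```text
121
[[ 0.4156 -0.3542  0.0634]
 [ 0.4457 -0.3325  0.07  ]
 [ 0.4606 -0.3015  0.0832]]
[-5.0122244  -0.87616664  6.48153787] [ 0.43884652 -0.34682082  0.09103282]
```

View pics/g5.png

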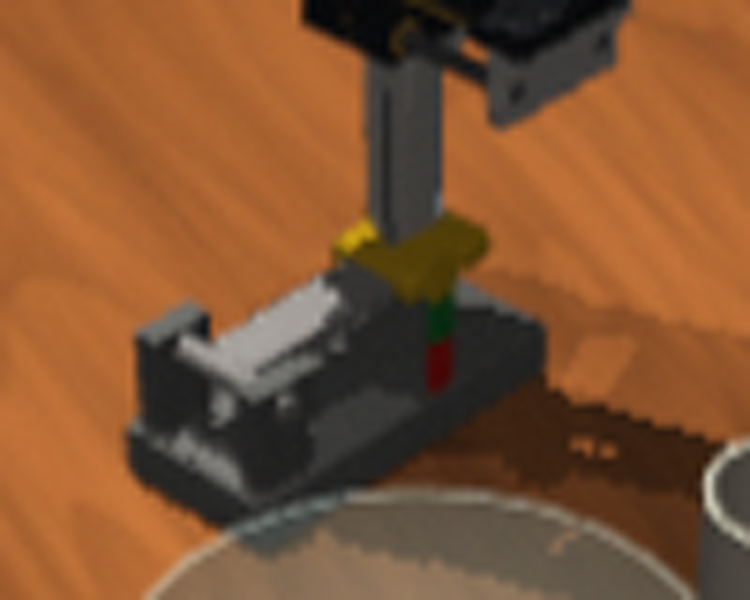

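The fingers press the pad, the pad's near edge is at the green zone (440,310), and the lever is almost level. The tip height is 0.072 and it should be 0.070, so I'll press 2 mm more.

Request:
jog_arm --motion '[{"claw": -1, "x": 0, "y": 0, "z": 0.0005, "rx": 0, "ry": 0, "rz": 0}, {"claw": -1, "x": 0, "y": 0, "z": 0.001, "rx": 0, "ry": 0, "rz": 0}, {"claw": -1, "x": 0, "y": 0, "z": 0.0015, "rx": 0, "ry": 0, "rz": 0}, {"claw": -1, "x": 0, "y": 0, "z": 0.002, "rx": 0, "ry": 0, "rz": 0}, {"claw": -1, "x": 0, "y": 0, "z": 0.002, "rx": 0, "ry": 0, "rz": 0}, {"claw": -1, "x": 0, "y": 0, "z": 0.002, "rx": 0, "ry": 0, "rz": 0}, {"claw": -1, "x": 0, "y": 0, "z": 0.002, "rx": 0, "ry": 0, "rz": 0}, {"claw": -1, "x": 0, "y": 0, "z": 0.002, "rx": 0, "ry": 0, "rz": 0}, {"claw": -1, "x": 0, "y": 0, "z": 0.002, "rx": 0, "ry": 0, "rz": 0}, {"claw": -1, "x": 0, "y": 0, "z": 0.002, "rx": 0, "ry": 0, "rz": 0}]'

```text
time: 18.45
ee_pos: [0.4388, -0.3469, 0.0893]
ee_rot: [0.001, 0.984, 0.176, -0.001]
force: [-5.4, -0.7, 8.0]
width: 0.0007
finger_force: 3.5
```

Run:
```python
from h import *
d=grab('scene')
m=cv2.inRange(cv2.cvtColor(d['image'],cv2.COLOR_RGB2HSV),(22,140,60),(35,255,255));k=np.zeros_like(m);k[100:160,230:300]=m[100:160,230:300]
P=cloud(d)[k>0];P=P[(P[:,2]>.03)&(P[:,2]<.11)];print(len(P),np.median(P,0).round(4)); print(np.histogram(P[:,2],np.arange(.05,.1,.004)))
# slope of top-facing points along lever, hinge at (.5403,-.3087)
r=(np.array([.5403,-.3087])-P[:,:2])@[np.cos(.35),np.sin(.35)]; c=(P[:,:2]-[.5403,-.3087])@[-np.sin(.35),np.cos(.35)]
q=(P[:,2]>.066)&(abs(c)<.02); print(np.polyfit(r[q],P[q,2],1),q.sum(), np.median(P[q,2]))
# steel lever face (upper) heights along the lever
A=cloud(d).reshape(-1,3); r=(np.array([.5403,-.3087])-A[:,:2])@[np.cos(.35),np.sin(.35)]; c=(A[:,:2]-[.5403,-.3087])@[-np.sin(.35),np.cos(.35)]
q=(abs(c)<.01)&(r>.02)&(r<.08)&(A[:,2]>.045)&(A[:,2]<.09)
print('steel fit',np.polyfit(r[q],A[q,2],1),q.sum()); s=sense();print(s['force'],s['ee_pos'])
```

```text
115 [ 0.4451 -0.3325  0.0685]
(array([ 0,  1,  7, 11, 68, 11,  1,  6,  5,  4,  1,  0]), array([0.05 , 0.054, 0.058, 0.062, 0.066, 0.07 , 0.074, 0.078, 0.082,
       0.086, 0.09 , 0.094, 0.098]))
[-0.01539515  0.07026973] 64 0.0684881944277263
steel fit [-0.02234515  0.06379222] 81
[-5.02094949 -0.22435514  6.32435165] [ 0.43877931 -0.34687645  0.089304  ]
```

The tip is at 0.0703 m, both fitted slopes are within about 0.02 rad of zero, and the force is about 7 N, so the lever is level and held. Handing in.

```bash
python3 -c "
from h import *
print(hand_in())"
```

```text
the job is handed in; nothing more can be done
None
```

The job is handed in: all four tokens are in the bowl, the empty caddy stands upright back in its place, and the fingers are holding the lever level; no verdict came back.

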